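# Open the double-latched lamp house and lock the new lamp home

## Robot

A 6-joint arm with a two-finger parallel gripper is mounted at the origin on the work surface. World frame = base frame: x ahead of the robot, y to its left, z up, the work surface at z = 0. Lengths are in mm, angles in degrees, forces in N, time in s.
With the tool pointing down it reaches from about 300 to 850 mm from the base axis. Payload 4.2 kg.
Tool frame: the origin (TCP) lies at the very end of the fingers, on their centre line; the grasp point (between the pads) lies 19 mm behind it; z points along the fingers, y is the line along which they close (so a half turn about z gives the same grasp; the last joint's range is limited). The gripper opens to 91 mm and grips with 3 to 60 N. Pads are 32 mm wide; open, the fingers measure 118 mm over their backs; the gripper's body (76 mm by 178 mm) begins 60 mm behind the grasp point.
Start: joints at [68.984, 18.312, 89.639, -0, 72.044, -1.146], TCP at [195.44, 540.783, 213.976] pointing down, gripper open.
Joint ranges: [-177.97, 177.97], [-48.28, 115.42], [12.27, 149.76], [-77.06, 257.06], [2.81, 150.46], [-146.56, 146.56]. Speed limits (degrees/s): [147.25, 147.25, 180, 180, 180, 180].

## Interface

Orientations are given as [roll, pitch, yaw] about the fixed x, y, z axes, in that order (R = Rz(yaw) Ry(pitch) Rx(roll)).
In Python, from workcell import env, eyes gives the robot as it stands.
- The arm moves only by the tool send_rows, never from a script. Its argument "targets" is text: rows parted by semicolons, each of 7 numbers parted by spaces: the shift along the tool's x, y, z in m, then the turn, a rotation vector about the tool's x, y, z in degrees, then the opening in per cent of the stroke, from 0 (shut) to 100 (fully open). A call has 1 to 12 rows; each row is the pose to reach, as a shift and turn from the pose commanded when the call began, along the tool's axes at that moment; what a row does not reach only later rows make up. A row lasts 1/12 s, in which the tool goes at most 41.7 mm and 7.16 degrees, less where a joint would pass 70% of its speed; a pose out of reach is approached as far as the arm can. A call with a gripper value outside its range is refused whole. The fingers move at their own pace and stop on an object; "grip_force" is the grip in N (left out, the last holds). Time passes only in rows, so rows that repeat a pose let the fingers close. It gives the time, the measured TCP pose, the force, the opening and the grip force at its end, in the units of the state.
- env.state(): the state, without advancing time (a new reading comes with each control period).
- eyes.grab_frame(name): name is "scene" or "top" or "wrist"; returns a dict with "image" (384x512x3 uint8, blue, green, red), "fovy" (degrees; the focal length in pixels is half the picture's height over the tangent of half this angle, whatever the lens; pixels are square), "cx", "cy" (the principal point, pixels), "eye" and "attitude" of the camera in the world. Camera axes: x right, y up, looking along -z (the intrinsics and any distortion apply to the point x, -y, -z); pixel columns grow to the right and rows downward; lengths in mm; the calibration is good to about 2 mm. The wrist camera is an equidistant fisheye: a pixel r from the principal point sees the ray r / f radians off the axis. A picture is of the moment at which its call begins. There is no depth.
- env.job_done(): hands the job in; it is judged then, once.
The state is a dict: "time_s": time; "qpos": joint angles; "qvel": joint speeds; "effort": joint torques, N m; "ee_pos": TCP position; "ee_rot": TCP orientation; "force": force on the tool from outside, world axes, zero at the start; "torque": the same for the moment, N m; "gripper_width": finger opening in mm; "gripper_force": force on a finger pad.
Only numpy, scipy, OpenCV 4.12 (cv2) and the standard library are available. Lean on these libraries where they do the work, as an engineer would, in place of code of your own. Each camera call takes 0.05 s, during which the arm holds its last target. There are 200 camera calls.

## Task

The new lamp has only been dropped into the holder of the grey lamp house: open the house and lock the lamp. Slide the red latch clear, raise the lid a little until the safety catch stops it, slide the yellow catch that then shows under the lid's front edge outward to free the lid, and open the lid until it stands upright by itself. Then press the orange lamp grip down against its spring, turn it clockwise as far as it goes, let it spring up home, and leave the lid open, disturbing nothing else on the bench.

Things in the scene. Friction and masses are not known exactly. Their poses are not given: they have to be found in the camera images.
- lamphouse: Grey lamp house fixed to the bench: box 200 (x) by 220 (y) mm, walls 100 mm high, flat lid 8 mm thick with top at z 110. Origin: centre of its underside, on the bench. Its front faces its own -x, the lid hinge is along its back (+x), z up. Below, house-frame places are (x, y, z) in mm from here. Lens tube on its -y side, 50 mm long, up to z 84. The front lip of the shut lid reaches x -122, for y -113 to 45; beside the red latch its edge is at x -104.
- bolt_tab (a point): Centre of the upright finger tab (22 mm along x, 14 mm along y, 26 mm tall, top at z 144.5) of the red primary latch, at (-120, 60, 134.5) in the house frame when latched. The tab stands on a red bolt (its upper face at z 118.5) that lies over a steel tongue of the lid and holds it shut. A dark fixed rail, top at z 118, runs 4 mm in front of the tab.
- bolt (a joint): Slide of the red latch in m, 0 latched. It slides outward, along the house's +y, 0.028 at most, and clears the tongue beyond 0.018; about 2.5 N of friction, stays where left.
- lid (a joint): Lid angle in rad, 0 shut, 1.57 upright, 1.75 at most. Its front edge rises and swings back over the hinge. The lid (0.35 kg) has a stiff hinge and stays at any angle; lifting it at the fin takes about 6 N. With the red latch clear it can be lifted to about 0.16 (front edge about 37 mm up), where the secondary catch stops it.
- lid_hinge (a point): Point on the lid's hinge axis, at (108, 0, 45) in the house frame; the axis runs along the house's y.
- lid_fin (a point): Grip point of the black pull fin on the lid, at (-85, 0, 133) in the house frame when shut: an upright plate 36 mm along x, 12 mm thick along y, standing 37 mm up from the lid's top near the middle of its front edge; the point lies 14 mm below the fin's top. Moves with the lid about the hinge. Pinched across its thickness it can pivot between the fingers as the lid swings.
- catch_tab (a point): Centre of the yellow tab (24 mm along x, 12 mm along y, 18 mm tall, z 81 to 99) of the secondary catch, at (-110, -60, 90) in the house frame when engaged, reaching forward from the box's front face at x -100 to x -122. With the lid shut it is hidden under the lid's front edge and a blocker on the lid holds it fast; once the lid is raised against the catch, the edge draws back to about x -109 and stands about 37 mm higher, so the tab lies open in front of the edge.
- catch (a joint): Slide of the yellow catch in m, 0 engaged. It slides outward, along the house's -y, 0.016 at most, and frees the lid beyond 0.009; about 2.5 N of friction, stays where pushed. It moves only while the lid is raised by more than 0.08 rad.
- lamp_grip (a point): Grip point of the new lamp, on its upright turning axis, 14 mm below the top of its orange bar grip, at (0, 20, 85.5) in the house frame before pressing. The bar is 44 mm long, 12 mm thick and 34 mm tall (z 65 to 99.5), on a white lamp 45 mm across in a steel ring holder. At the start the bar's length lies along the house's x. The point's own x axis is along the bar.
- lamp_press (a joint): How far the lamp is pressed down in m, 0 up, 0.009 at most; a spring pushes it up with about 5 N at 0 and 12 N at 0.009. The lamp can turn only while pressed 0.006 or more.
- lamp (a joint): Turn of the lamp in rad, clockwise seen from above: 0 as dropped in, stop at 1.4. There, let go, it springs back up to press 0 and is locked. If let go before about 1.33 it does not spring up.
- spent_lamp: Bystander, loose: old lamp, white, 45 mm across, 60 mm tall with a grey bar grip, standing in front of the lamp house. Origin under its centre.
- loupe: Bystander, loose: black magnifier, 38 mm across, 38 mm tall, standing in front of the lamp house. Origin under its centre.
- driver: Bystander, loose: screwdriver with red handle, 160 mm long, lying on the bench.
- vblock: Bystander, loose: steel V-block, 50 x 50 x 42 mm. Origin under its centre.
- ring_gauge: Bystander, loose: steel ring gauge, 60 mm across, 20 mm tall. Origin under its centre.
- gauge_case: Bystander, loose: wooden gauge case, 100 x 70 x 35 mm. Origin under its centre.
- oil: Bystander, loose: small oil bottle, 40 mm across, 75 mm tall. Origin under its centre.

How it is judged (in metres and radians):
On the way, in this order (a step that is already met when the one before it is completed fails the run):
1. red latch slid clear of the lid's tongue (value of joint bolt above 0.017 m), for 0.1 s.
2. lid raised a little (0.12 to 0.3 rad), the yellow catch still engaged (value of joint lid between 0.12 and 0.3 rad and value of joint catch below 0.006 m), for 0.2 s.
3. yellow catch pushed aside (value of joint catch above 0.009 m), for 0.1 s.
4. lid opened upright (value of joint lid above 1.3 rad), for 0.2 s.
5. lamp pressed, turned and sprung up home (value of joint lamp above 1.25 rad and value of joint lamp_press below 0.003 m), for 0.2 s.
At the end, for the whole second after the job is handed in: The lid stands open by more than 1.3 rad and still, the lamp is turned by more than 1.25 rad and has sprung up to within 3 mm of its top (locked), the red latch is still clear (slid more than 17 mm) and the yellow catch still pushed aside (more than 9 mm) (all of step 5 and value of joint lid above 1.3 rad and velocity of joint lid between -0.05 and 0.05 rad/s and value of joint bolt above 0.017 m and value of joint catch above 0.009 m); the robot touches nothing.
It fails at once if a bystander is knocked over or shoved more than 30 mm (distance of any of spent_lamp, loupe, driver, vblock, ring_gauge, gauge_case, oil from where it was at the start of the episode above 0.03 m or angle between any of spent_lamp, loupe, oil's own z axis and vertical above 0.5 rad).
It also fails if it takes over 72 s, if anything falls off the work surface, if the arm or the gripper's body presses on something with over 40 N, if the wrist force passes 120 N, or if a joint passes its speed limit or range.

## Working session

There is one attempt and no reset: what is moved stays moved. The work goes in short steps, Python scripts to look and compute and a tool call to move; the robot and the scene stay as the last step left them, time stands still between calls to the robot, and variables do not carry over. Pictures are saved under pics/ and viewed, at most 12 in all, crops included, and the job is handed in when it is done.

Besides the shell and the picture viewer there is one more tool, called after "Call:" as name(argument=value, ...) on one line, values as JSON. send_rows: Moves the arm, as the interface text tells. Its arguments: {"type":"object","properties":{"targets":{"type":"string"},"grip_force":{"type":"number"}},"required":["targets"]}

```bash
ls; mkdir -p pics
python3 - <<'E'
from workcell import env, eyes
import cv2, numpy as np
s=env.state(); print(s)
ims=[]
for n in ("scene","top"):
    f=eyes.grab_frame(n); cv2.imwrite(f"pics/{n}0.png",f["image"]); ims.append(f["image"])
    print(n,{k:v for k,v in f.items() if k!="image"})
f=eyes.grab_frame("wrist"); print({k:v for k,v in f.items() if k!="image"})
cv2.imwrite("pics/wrist0.png",f["image"])
E
```

```text
pics
{'time_s': 0.0, 'qpos': array([ 6.89817332e+01,  1.83518011e+01,  8.97059518e+01, -1.12425870e-03,
        7.20444955e+01, -1.14678429e+00]), 'qvel': array([ 0.11490526, -0.0154894 , -0.02880584, -0.00470174,  0.13996622,
       -0.05173239]), 'effort': array([-4.43213594e-04, -4.12456870e+01, -2.31971008e+01,  7.28218001e-02,
        4.58362768e-02, -1.51452000e-04]), 'ee_pos': array([195.28086366, 540.28549394, 213.12176338]), 'ee_rot': array([-1.79897751e+02, -9.77712302e-04,  1.60128864e+02]), 'force': array([-0.33424671,  0.74418332, -0.23139984]), 'torque': array([ 0.0014565 , -0.04914604, -0.01857446]), 'gripper_force': 0.0, 'gripper_width': 91.18279756222285}
scene {'fovy': 46.05430107834932, 'cx': 253.3459233327383, 'cy': 192.69287811240497, 'eye': array([1456.54918314,  489.45905912,  922.36329235]), 'attitude': array([ 50.09167163,  -1.20230076, 121.05327138])}
top {'fovy': 55.36619905806275, 'cx': 253.9322972111018, 'cy': 189.99125515592752, 'eye': array([ 455.07651321,   17.90747559, 1053.10734923]), 'attitude': array([  9.32907177,  -1.24552166, -91.65966018])}
{'fovy': 65.70646984690485, 'cx': 255.51148174125026, 'cy': 188.93685567385072, 'eye': array([132.42087543, 562.98652057, 383.17056037]), 'attitude': array([-13.69259419,   0.08458166,  70.15769994])}
```

View pics/top0.png

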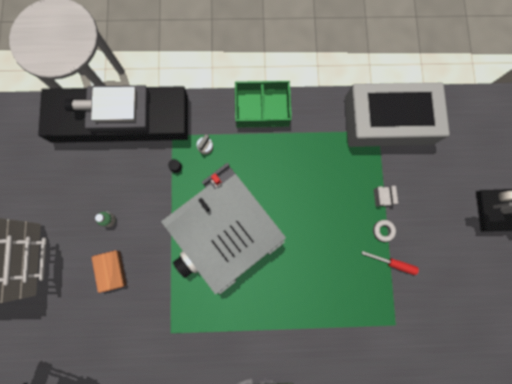

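View pics/scene0.png

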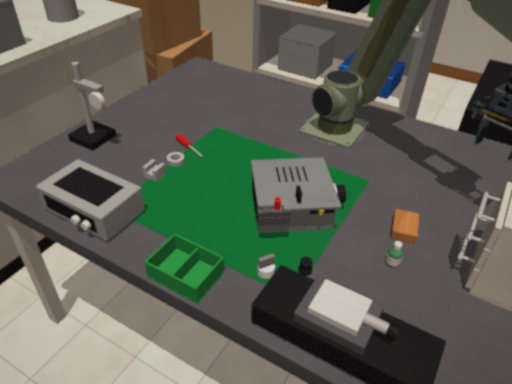

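The top view shows the house with its front facing up-left (world +x, +y). The red tab is at about (215,180), the fin at (205,206) and the lens at (187,263). The bystanders in front are the spent lamp (205,145) and the loupe (175,166). In the scene view the red tab is at (278,203) and the fin at (298,193).

```bash
cat > h.py <<'E'
from workcell import env, eyes
import cv2, numpy as np
from scipy.spatial.transform import Rotation as R
def rot(a): return R.from_euler('xyz',a,degrees=True).as_matrix()
def ray(f,p,fish=False):
    F=f["image"].shape[0]/2/np.tan(np.radians(f["fovy"]/2))
    u,v=(p[0]-f["cx"])/F,(p[1]-f["cy"])/F
    if fish:
        r=np.hypot(u,v); k=np.tan(r)/r if r>1e-9 else 1; u,v=u*k,v*k
    return rot(f["attitude"])@np.array([u,-v,-1.])
def onz(f,p,z,fish=False):
    d=ray(f,p,fish); return f["eye"]+d*(z-f["eye"][2])/d[2]
def cross(f1,p1,f2,p2,w1=False,w2=False):
    A=0;b=0
    for f,p,w in((f1,p1,w1),(f2,p2,w2)):
        d=ray(f,p,w);d/=np.linalg.norm(d);M=np.eye(3)-np.outer(d,d);A=A+M;b=b+M@f["eye"]
    return np.linalg.solve(A,b)
def proj(f,P,fish=False):
    F=f["image"].shape[0]/2/np.tan(np.radians(f["fovy"]/2))
    c=rot(f["attitude"]).T@(np.asarray(P)-f["eye"]); u,v=c[0]/-c[2],-c[1]/-c[2]
    if fish:
        r=np.hypot(u,v);k=np.arctan(r)/r;u,v=u*k,v*k
    return np.array([f["cx"]+F*u,f["cy"]+F*v])
E
python3 - <<'E'
from h import *
t=eyes.grab_frame("top"); s=eyes.grab_frame("scene")
def red(f,box):
    x0,y0,x1,y1=box; i=f["image"].astype(int); m=(i[...,2]>120)&(i[...,1]<80)&(i[...,0]<80)
    k=np.zeros_like(m);k[y0:y1,x0:x1]=m[y0:y1,x0:x1]
    y,x=np.nonzero(k); return (x.mean(),y.mean()),len(x)
rt,n1=red(t,(195,160,235,200)); rs,n2=red(s,(265,190,290,215))
print("red",rt,n1,rs,n2,cross(t,rt,s,rs),onz(t,rt,135))
# lid outline in top
i=t["image"]; hsv=cv2.cvtColor(i,cv2.COLOR_BGR2HSV)
m=((hsv[...,1]<40)&(hsv[...,2]>85)).astype(np.uint8); m[:165]=0;m[310:]=0;m[:,:155]=0;m[:,300:]=0
m=cv2.morphologyEx(m,cv2.MORPH_CLOSE,np.ones((9,9)));m=cv2.morphologyEx(m,cv2.MORPH_OPEN,np.ones((15,15)))
c=max(cv2.findContours(m,cv2.RETR_EXTERNAL,cv2.CHAIN_APPROX_NONE)[0],key=cv2.contourArea)
a=cv2.approxPolyDP(c,8,True)[:,0]; print(a.tolist())
P=np.array([onz(t,q,110)[:2] for q in c[:,0]]); r=cv2.minAreaRect(P.astype(np.float32)); print(r); 
for q in a: print(onz(t,q,110).round(1))
print("fin",onz(t,(204.5,206),133), "crossfin",cross(t,(204,205),s,(298.5,192)))
for n,p,z in (("spent",(205,145),30),("loupe",(175,166),38)): print(n,onz(t,p,z))
crop=cv2.resize(i[120:310,130:300],None,fx=3,fy=3,interpolation=cv2.INTER_CUBIC); sc=cv2.resize(s["image"][130:290,220:380],None,fx=3.5,fy=3.5,interpolation=cv2.INTER_CUBIC)
cv2.imwrite("pics/tc.png",crop);cv2.imwrite("pics/sc.png",sc)
E
```

```text
red (np.float64(215.52830188679246), np.float64(178.0754716981132)) 53 (np.float64(277.2972972972973), np.float64(203.8108108108108)) 74 [639.79950204  91.4016268  128.30522181] [638.57077     90.64158321 135.        ]
[[155, 171], [155, 309], [169, 309], [171, 245], [211, 288], [228, 287], [280, 245], [232, 171], [216, 171], [179, 208], [170, 207], [170, 172]]
((493.85809326171875, 88.48567199707031), (349.6700134277344, 319.0359802246094), 0.8356742262840271)
[666.3 250.5 110. ]
[318.3 245.5 110. ]
[317.2 211.1 110. ]
[473.4 207.4 110. ]
[364.3 107.2 110. ]
[365.4  64.9 110. ]
[465.4 -69.5 110. ]
[661.5  49.2 110. ]
[662.5  91.2 110. ]
[567.2 187.6 110. ]
[570.4 210.7 110. ]
[662.7 211.4 110. ]
fin [567.87810739 119.41721931 133.        ] crossfin [570.59332773 120.16749178 133.45894984]
spent [757.4744559  128.08074927  30.        ]
loupe [695.57961558 212.27536171  38.        ]
```

View pics/tc.png

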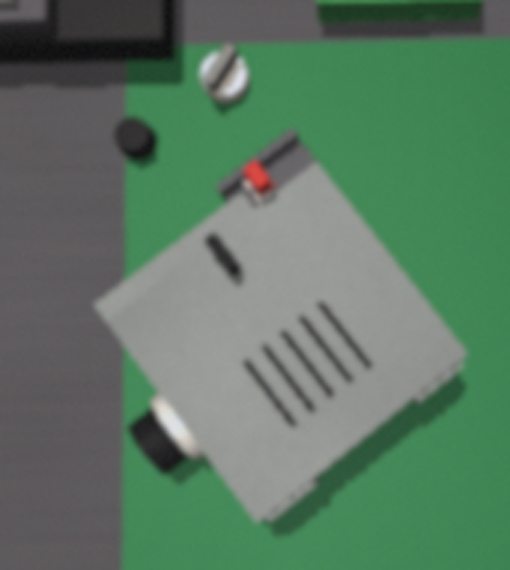

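Run:
```python
from h import *
t=eyes.grab_frame("top")
q=lambda x,y:(130+(x+.5)/3-.5,120+(y+.5)/3-.5)
A=onz(t,q(95,304),110);B=onz(t,q(262,522),110);C=onz(t,q(467,352),110);D=onz(t,q(313,163),110)
T=onz(t,q(257,174),139)
for n,p in zip("ABCDT",(A,B,C,D,T)): print(n,p.round(1))
d=lambda a,b:np.degrees(np.arctan2(*(a-b)[1::-1]))
print(np.linalg.norm(A-B),np.linalg.norm(B-C),d(B,A),d(C,D),d(C,B))
H=np.array([[-122,-113],[-120,60],[-85,0]]);W=np.array([A[:2],T[:2],[568.9,119.8]])
h=H-H.mean(0);w=W-W.mean(0)
U,S,V=np.linalg.svd(h.T@w);Rm=(U@V).T;print("yaw",np.degrees(np.arctan2(Rm[1,0],Rm[0,0])),"org",W.mean(0)-Rm@H.mean(0)); o=W.mean(0)-Rm@H.mean(0)
print((W-o)@Rm-H)
print("B,C in house",((np.array([B[:2],C[:2],D[:2]])-o)@Rm).round(1))
for n,p,z in (("spent",q(222,78),60),("loupe",q(135,135),38)): print(n,((onz(t,p,z)[:2]-o)@Rm).round(0))
```

```text
A [534.9 232.5 110. ]
B [350.1  92.5 110. ]
C [485.3 -84.  110. ]
D [653.3  44.1 110. ]
T [638.8  90.8 139. ]
231.83884345108498 222.30039996444785 -142.84864181499717 -142.677020196698 -52.556614796952005
yaw -143.61655087637132 org [503.61764775  68.82043444]
[[-0.29752104 -0.19578848]
 [-1.90554745  2.51306122]
 [ 2.2030685  -2.31727275]]
B,C in house [[ 109.5 -110.1]
 [ 105.4  112.2]
 [-105.8  108.7]]
spent [-231.   96.]
loupe [-243.   -0.]
```

View pics/sc.png

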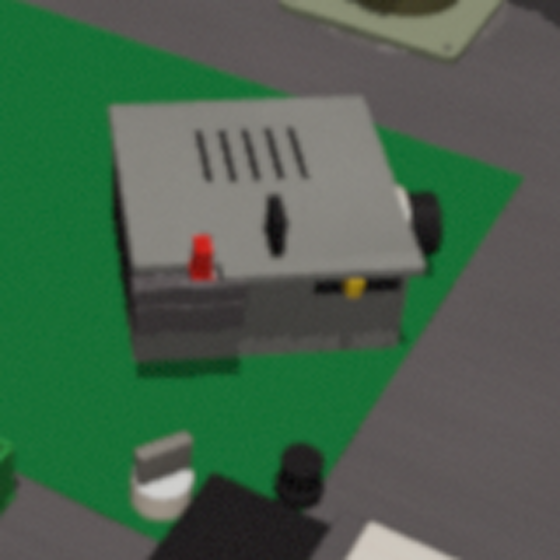

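The scene view confirms the layout, with the yellow tab under the lid edge. Estimated house pose: yaw about -142.8°, centre about (503.5, 69). I'll move over it and refine with the wrist camera.

```bash
cat >> h.py <<'E'
import json,os
HP=json.load(open('hp.json')) if os.path.exists('hp.json') else [503.5,69,-142.8]
def w2h(P): return R.from_euler('z',-HP[2],degrees=True).apply(np.asarray(P)-[HP[0],HP[1],0])
def h2w(P): return R.from_euler('z',HP[2],degrees=True).apply(P)+[HP[0],HP[1],0]
def goto(P,yaw=0,tilt=0):
    """TCP at house P; yaw: clockwise-from-above turn off (tool x = house -x); tilt: body leaning to house -x."""
    s=env.state(); R0=R.from_euler('xyz',s["ee_rot"],degrees=True)
    Rt=R.from_euler('z',HP[2]+180-yaw,degrees=True)*R.from_euler('y',tilt,degrees=True)*R.from_euler('x',180,degrees=True)
    # tilt>0 about house-y so that the body leans to tool +x (house -x)
    d=R0.inv().apply(h2w(P)-s["ee_pos"])/1000; rv=(R0.inv()*Rt).as_rotvec(degrees=True)
    print("shift",d.round(4),"turn",rv.round(2),"| toolz in house",R.from_euler('z',-HP[2],degrees=True).apply(Rt.as_matrix()[:,2]).round(2))
def st():
    s=env.state(); print("t",round(s["time_s"],2),"house tcp",w2h(s["ee_pos"]).round(1),s["ee_rot"].round(1),"F",s["force"].round(1),"w",round(s["gripper_width"],1),"q",s["qpos"].round(0))
E
python3 -c "
from h import *
st();goto([-60,10,300])"
```

```text
t 0.3 house tcp [ -39.7 -562.   213.7] [-180.     0.   160.1] F [-0.1  0.4 -0.2] w 91.2 q [69. 18. 90. -0. 72. -1.]
shift [-0.4911 -0.294  -0.0862] turn [-2.0000e-02  3.0000e-02  1.2293e+02] | toolz in house [-0.  0. -1.]
```

Call:
send_rows(targets="0 0 -0.04 0 0 7 50; -0.03 -0.018 -0.086 0 0 14 50; -0.06 -0.036 -0.086 0 0 21 50; -0.09 -0.054 -0.086 0 0 28 50; -0.12 -0.072 -0.086 0 0 35 50; -0.15 -0.09 -0.086 0 0 42 50; -0.18 -0.108 -0.086 0 0 49 50; -0.21 -0.126 -0.086 0 0 56 50; -0.24 -0.144 -0.086 0 0 63 50; -0.27 -0.162 -0.086 0 0 70 50; -0.3 -0.18 -0.086 0 0 77 50; -0.33 -0.198 -0.086 0 0 84 50", grip_force=20)

```text
time_s: 1.3
ee_pos: [439.2, 240.9, 300.1]
ee_rot: [180.0, -0.0, 75.8]
force: [-0.0, 1.3, -0.1]
gripper_width: 45.5
gripper_force: 0.0
```

```bash
python3 -c "
from h import *
st();goto([-60,10,300])"
```

```text
t 1.3 house tcp [ -52.7 -175.8  300.1] [180.   -0.   75.8] F [-0.   1.3 -0.1] w 45.5 q [27.  9. 90.  0. 81. 42.]
shift [-1.102e-01  1.498e-01  1.000e-04] turn [ 0.000e+00 -3.000e-02  3.858e+01] | toolz in house [-0.  0. -1.]
```

Call:
send_rows(targets="-0.02 0.028 0 0 0 7 50; -0.04 0.055 0 0 0 14 50; -0.06 0.082 0 0 0 21 50; -0.08 0.109 0 0 0 28 50; -0.1 0.136 0 0 0 35 50; -0.11 0.15 0 0 0 38.6 50; -0.11 0.15 0 0 0 38.6 50; -0.11 0.15 0 0 0 38.6 50")

```text
time_s: 1.97
ee_pos: [557.9, 99.1, 299.5]
ee_rot: [-179.9, 0.0, 37.5]
force: [0.2, 0.4, 1.3]
gripper_width: 45.2
gripper_force: 0.0
```

Run:
```python
from h import *
st(); f=eyes.grab_frame("wrist"); cv2.imwrite("pics/w1.png",f["image"])
for n,P in (("tab",[-120,60,144.5]),("fintop",[-85,0,147]),("A",[-122,-113,110]),("C",[-104,113,110]),("edge",[-122,45,110])): print(n,proj(f,h2w(P),True).round(1))
i=f["image"].astype(int); m=(i[...,2]>110)&(i[...,1]<70)&(i[...,0]<70); y,x=np.nonzero(m); print("red",x.mean(),y.mean(),len(x),x.min(),x.max(),y.min(),y.max())
cv2.imwrite("pics/w1b.png",cv2.resize(f["image"],(800,600)))
```

```text
t 1.97 house tcp [-61.5   8.9 299.5] [-179.9    0.    37.5] F [0.2 0.4 1.3] w 45.2 q [ 9. 15. 82.  0. 83. 61.]
tab [302.9 125.2]
fintop [247.9 156.5]
A [158.1 124. ]
C [340.1 138.9]
edge [286.2 122.5]
red 232.37719298245614 239.56140350877192 114 77 399 113 360
```

View pics/w1b.png

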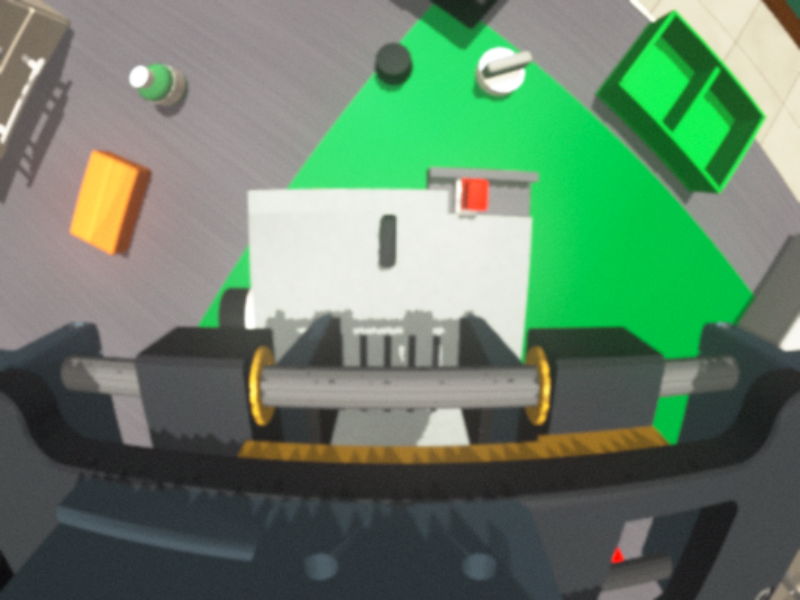

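The wrist view shows the lid's front-left corner at (249,191) and the tab top at (474,194) in the upscaled picture. The fin top is at about (388,243). All are within 1–2 px of the prediction, so I refine the pose from them.

Run:
```python
from h import *
f=eyes.grab_frame("wrist"); i=f["image"]
# red top-face in the tab crop
c=i[105:145,285:320].astype(int); m=(c[...,2]>100)&(c[...,1]<90)&(c[...,0]<90); y,x=np.nonzero(m); print("red box",x.min()+285,x.max()+285,y.min()+105,y.max()+105)
g=cv2.cvtColor(i,cv2.COLOR_BGR2GRAY); c=g[130:180,232:265]; y,x=np.nonzero(c<90); print("fin",x.min()+232,x.max()+232,y.min()+130,y.max()+130, (x+232).mean())
# front edge: gradient rows in columns between
s=lambda p:((p[0]+.5)/1.5625-.5,(p[1]+.5)/1.5625-.5)
for n,p,z in (("A",(249,191),110),("edge",(428,189),110),("C",(531,215),110),("tabtop",(474,194),144.5)): print(n,w2h(onz(f,s(p),z,True)).round(1))
h=cv2.cvtColor(i,cv2.COLOR_BGR2HSV)
for u in (175,200,225,250,265):
    col=g[100:140,u].astype(int); sat=h[100:140,u,1].astype(int); v=np.argmin(np.diff(sat))+100.5; print("front",u,v,w2h(onz(f,(u,v),110,True)).round(1))
for v in (140,155,170,180):
    sat=h[v,320:360,1].astype(int);u=np.argmax(np.diff(sat))+320.5
    sat=h[v,145:185,1].astype(int);l=np.argmin(np.diff(sat))+145.5; print("side",v,w2h(onz(f,(u,v),110,True)).round(1),w2h(onz(f,(l,v),110,True)).round(1))
```

```text
red box 297 312 116 133
fin 247 252 139 139 249.5
A [-124.3 -112.6  110. ]
edge [-124.   29.  110.]
C [-106.   111.4  110. ]
tabtop [-121.5   59.3  144.5]
front 175 109.5 [-139.1  -91.6  110. ]
front 200 120.5 [-124.5  -60.2  110. ]
front 225 120.5 [-124.1  -29.6  110. ]
front 250 120.5 [-124.     0.5  110. ]
front 265 120.5 [-124.2   18.5  110. ]
side 140 [-102.9  114.   110. ] [-102.1 -126.4  110. ]
side 155 [-84.  113.6 110. ] [ -82.7 -110.9  110. ]
side 170 [-64.9 113.4 110. ] [ -63.5 -113.2  110. ]
side 180 [-52.  112.9 110. ] [ -50.5 -114.   110. ]
```

```bash
echo "[505.0,70.1,-142.8]" > hp.json; python3 -c "
from h import *
st();goto([-119,60,124])"
```

```text
t 2.07 house tcp [-59.8   7.4 299.9] [-179.9    0.    37.6] F [-0.1 -0.2  0.3] w 45.4 q [ 9. 15. 82.  0. 83. 61.]
shift [0.0589 0.0531 0.1758] turn [-0.05  0.01  0.41] | toolz in house [-0.  0. -1.]
```

Call:
send_rows(targets="0.03 0.027 0.02 0 0 0.4 50; 0.059 0.053 0.045 0 0 0.4 50; 0.059 0.053 0.085 0 0 0.4 50; 0.059 0.053 0.12 0 0 0.4 50; 0.059 0.053 0.15 0 0 0.4 50; 0.059 0.053 0.17 0 0 0.4 50; 0.059 0.053 0.176 0 0 0.4 50; 0.059 0.053 0.176 0 0 0.4 50; 0.059 0.053 0.176 0 0 0.4 50")

```text
time_s: 2.82
ee_pos: [637.3, 94.5, 125.4]
ee_rot: [179.9, -0.1, 37.2]
force: [0.5, 0.3, 1.1]
gripper_width: 45.7
gripper_force: 0.0
```

```bash
python3 -c "
from h import *
st();f=eyes.grab_frame('wrist');print(proj(f,h2w([-120,60,144.5]),True));cv2.imwrite('pics/w2.png',f['image'][40:300,150:430])"
```

```text
t 2.82 house tcp [-120.2   60.5  125.4] [ 1.799e+02 -1.000e-01  3.720e+01] F [0.5 0.3 1.1] w 45.7 q [ 7. 28. 87.  0. 64. 60.]
[255.08906728 240.09920503]
```

View pics/w2.png

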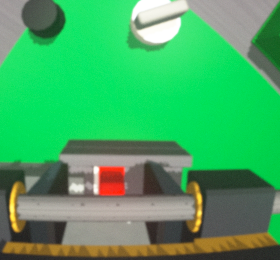

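The red tab sits centred between the fingers (crop x about 112). Now grip and slide.

Call:
send_rows(targets="0 0 0 0 0 0 5; 0 0 0 0 0 0 5; 0 0 0 0 0 0 5; 0 0 0 0 0 0 5; 0 0.006 0 0 0 0 5; 0 0.012 0 0 0 0 5; 0 0.018 0 0 0 0 5; 0 0.023 0 0 0 0 5; 0 0.026 0 0 0 0 5; 0 0.026 0 0 0 0 5; 0 0.026 0 0 0 0 5", grip_force=20)

```text
time_s: 3.78
ee_pos: [653.2, 71.6, 124.4]
ee_rot: [179.9, -0.0, 37.1]
force: [-1.8, -1.6, 4.5]
gripper_width: 13.8
gripper_force: 20.0
```

```bash
python3 -c "
from h import *
st()"
```

```text
t 3.78 house tcp [-119.    88.4  124.4] [179.9  -0.   37.1] F [-1.8 -1.6  4.5] w 13.8 q [ 5. 29. 86. -0. 65. 58.]
```

Latch slid fully. Release it and go to the fin.

Call:
send_rows(targets="0 -0.001 0 0 0 0 40; 0 -0.001 0 0 0 0 40; 0 -0.001 0 0 0 0 40; 0 -0.001 -0.03 0 0 0 40; 0 -0.001 -0.06 0 0 0 40; -0.016 -0.03 -0.07 0 0 0 40; -0.034 -0.06 -0.07 0 0 0 40; -0.034 -0.088 -0.07 0 0 0 40; -0.034 -0.088 -0.07 0 0 0 40; -0.034 -0.088 -0.07 0 0 0 40")

```text
time_s: 4.62
ee_pos: [571.8, 123.3, 194.2]
ee_rot: [180.0, -0.0, 37.3]
force: [0.7, -0.7, 0.0]
gripper_width: 36.4
gripper_force: 0.0
```

```bash
python3 -c "
from h import *
st();goto([-85,0,117]);f=eyes.grab_frame('wrist');i=f['image']
t=eyes.grab_frame('top')['image'];cv2.imwrite('pics/m3.png',np.hstack([i[40:300,150:430],cv2.resize(t[140:270,150:290],(280,260))]))"
```

```text
t 4.62 house tcp [-85.4  -2.  194.2] [180.   -0.   37.3] F [ 0.7 -0.7  0. ] w 36.4 q [11. 20. 90. -0. 70. 64.]
shift [-0.0004  0.002   0.0772] turn [ 0.03 -0.03  0.06] | toolz in house [-0.  0. -1.]
```

View pics/m3.png

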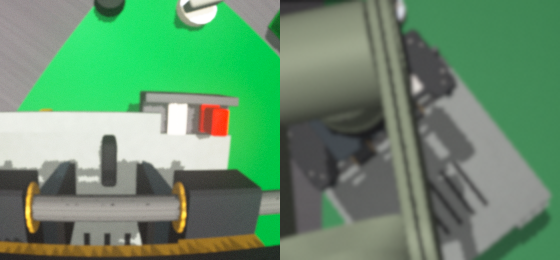

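Fin centred between the fingers, and the red tab is clear of the tongue. Descend, grip and lift.

Call:
send_rows(targets="0 0.002 0.035 0 0 0 40; 0 0.002 0.065 0 0 0 40; 0 0.002 0.077 0 0 0 40; 0 0.002 0.077 0 0 0 40; 0 0.002 0.077 0 0 0 0; 0 0.002 0.077 0 0 0 0; 0 0.002 0.077 0 0 0 0; 0 0.002 0.077 0 0 0 0", grip_force=35)

```text
time_s: 5.38
ee_pos: [574.1, 121.7, 118.3]
ee_rot: [-179.9, -0.2, 37.1]
force: [-3.8, 8.4, 3.8]
gripper_width: 12.7
gripper_force: 4.8
```

Call:
send_rows(targets="-0.0024 0 -0.0048 0 0 0 0; -0.0048 0 -0.0095 0 0 0 0; -0.0074 0 -0.014 0 0 0 0; -0.01 0 -0.0188 0 0 0 0; -0.013 0 -0.0235 0 0 0 0; -0.0164 0 -0.0287 0 0 0 0; -0.0164 0 -0.0287 0 0 0 0; -0.0164 0 -0.0287 0 0 0 0; -0.0164 0 -0.0287 0 0 0 0")

```text
time_s: 6.13
ee_pos: [560.6, 112.2, 146.7]
ee_rot: [-179.9, -0.2, 37.0]
force: [-0.8, 4.8, 1.3]
gripper_width: 12.3
gripper_force: 35.0
```

```bash
python3 -c "
from h import *
st()"
```

```text
t 6.13 house tcp [-6.970e+01  1.000e-01  1.467e+02] [-179.9   -0.2   37. ] F [-0.8  4.8  1.3] w 12.3 q [10. 21. 96.  0. 63. 63.]
```

Call:
send_rows(targets="0 0 0 0 0 0 30; 0 0 0 0 0 0 30; 0 0 0 0 0 0 30; 0 0 -0.03 0 0 0 30; 0 0 -0.06 0 0 0 30; 0.03 -0.01 -0.08 0 0 0 10; 0.07 -0.02 -0.08 0 0 0 0; 0.11 -0.03 -0.08 0 0 0 0; 0.12 -0.032 -0.08 0 0 0 0; 0.12 -0.032 -0.08 0 0 0 0; 0.12 -0.032 -0.08 0 0 0 0", grip_force=15)

```text
time_s: 7.05
ee_pos: [636.3, 208.4, 224.7]
ee_rot: [180.0, 0.2, 37.2]
force: [0.3, -0.9, -0.3]
gripper_width: 0.5
gripper_force: 0.0
```

```bash
python3 -c "
from h import *
st();goto([-160,-32,160],0,25);goto([-123,-32,87],0,25);f=eyes.grab_frame('wrist');s=eyes.grab_frame('scene')
for P in ([-122,-60,99],[-122,-60,81],[-109,-113,147],[-109,0,147],[-122,0,110]): print(P,proj(s,h2w(P)).round(1),proj(f,h2w(P),True).round(1))
cv2.imwrite('pics/m4.png',np.hstack([f['image'][100:300,100:430],cv2.resize(s['image'][150:250,230:370],(420,300),interpolation=cv2.INTER_CUBIC)[:200]]) if 0 else np.vstack([f['image'][100:300,100:400],cv2.resize(s['image'][150:250,230:380],(300,200),interpolation=cv2.INTER_CUBIC)]))"
```

```text
t 7.05 house tcp [-188.2  -30.7  224.7] [180.    0.2  37.2] F [ 0.3 -0.9 -0.3] w 0.5 q [17. 27. 75. -0. 79. 70.]
shift [-0.028  -0.0013  0.0648] turn [ 1.000e-02 -2.484e+01 -2.000e-02] | toolz in house [ 0.42  0.   -0.91]
shift [-0.0648 -0.0013  0.1379] turn [ 1.000e-02 -2.484e+01 -2.000e-02] | toolz in house [ 0.42  0.   -0.91]
[-122, -60, 99] [321.8 209.8] [228.7 242.2]
[-122, -60, 81] [321.  214.6] [230.1 235.8]
[-109, -113, 147] [342.1 192.2] [171.6 272.7]
[-109, 0, 147] [300.8 194.4] [287.9 274.6]
[-122, 0, 110] [300.5 208. ] [284.9 246.4]
```

View pics/m4.png

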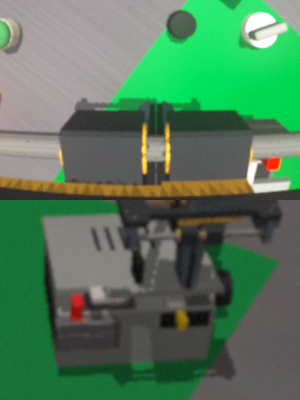

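The lid is up, with the yellow tab showing under its edge. Approach with a 25° tilt.

Call:
send_rows(targets="-0.005 0 0.01 0 -6.2 0 0; -0.01 0 0.025 0 -12.4 0 0; -0.02 0 0.045 0 -18.6 0 0; -0.028 0 0.065 0 -24.8 0 0; -0.04 0 0.09 0 -24.8 0 0; -0.053 0 0.115 0 -24.8 0 0; -0.06 0 0.13 0 -24.8 0 0; -0.065 0 0.138 0 -24.8 0 0; -0.065 0 0.138 0 -24.8 0 0; -0.065 0 0.138 0 -24.8 0 0")

```text
time_s: 7.98
ee_pos: [585.2, 169.1, 88.8]
ee_rot: [180.0, 24.7, 37.1]
force: [-0.3, 0.2, 0.4]
gripper_width: 0.5
gripper_force: 0.0
```

```bash
python3 -c "
from h import *
st();f=eyes.grab_frame('scene');cv2.imwrite('pics/m5.png',cv2.resize(f['image'][150:250,230:380],(600,400),interpolation=cv2.INTER_CUBIC))"
```

```text
t 7.98 house tcp [-123.8  -30.3   88.8] [180.   24.7  37.1] F [-0.3  0.2  0.4] w 0.5 q [19. 40. 76. -7. 88. 74.]
```

View pics/m5.png

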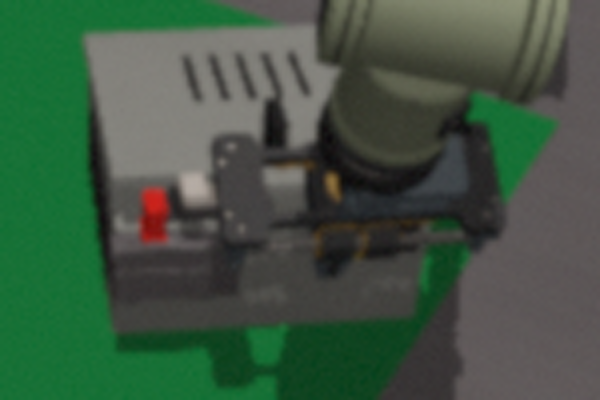

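The gripper is in place in front of the house. Push towards -y step by step, watching the force.

Call:
send_rows(targets="0 -0.004 0 0 0 0 0; 0 -0.008 0 0 0 0 0; 0 -0.012 0 0 0 0 0; 0 -0.016 0 0 0 0 0; 0 -0.016 0 0 0 0 0")

```text
time_s: 8.45
ee_pos: [575.6, 183.1, 88.3]
ee_rot: [179.9, 24.7, 37.2]
force: [1.2, -0.4, 0.6]
gripper_width: 0.7
gripper_force: 0.5
```

Call:
send_rows(targets="0 -0.003 0 0 0 0 0; 0 -0.006 0 0 0 0 0; 0 -0.006 0 0 0 0 0")

```text
time_s: 8.7
ee_pos: [571.8, 187.7, 87.8]
ee_rot: [180.0, 24.7, 37.1]
force: [2.7, -0.4, 0.6]
gripper_width: 0.5
gripper_force: 0.9
```

```bash
python3 -c "
from h import *
st();f=eyes.grab_frame('scene');i=f['image'].astype(int);m=(i[...,2]>100)&(i[...,1]>80)&(i[...,0]<70);y,x=np.nonzero(m[195:230,300:350]);print(len(x),x.mean()+300,y.mean()+195)"
```

```text
t 8.7 house tcp [-124.3  -53.3   87.8] [180.   24.7  37.1] F [ 2.7 -0.4  0.6] w 0.5 q [21. 39. 77. -7. 88. 75.]
6 321.6666666666667 196.16666666666666
```

Call:
send_rows(targets="0 -0.003 0 0 0 0 0; 0 -0.005 0 0 0 0 0; 0 -0.005 0 0 0 0 0")

```text
time_s: 9.0
ee_pos: [568.5, 191.6, 87.6]
ee_rot: [-180.0, 24.8, 37.2]
force: [2.2, -0.6, 1.2]
gripper_width: 0.1
gripper_force: 0.9
```

Call:
send_rows(targets="0 -0.003 0 0 0 0 0; 0 -0.004 0 0 0 0 0; 0 -0.004 0 0 0 0 0")

```text
time_s: 9.25
ee_pos: [567.5, 193.1, 87.7]
ee_rot: [179.8, 24.8, 37.1]
force: [6.4, -4.6, 0.8]
gripper_width: 0.6
gripper_force: 3.7
```

```bash
python3 -c "
from h import *
st()"
```

```text
t 9.25 house tcp [-124.1  -60.1   87.7] [179.8  24.8  37.1] F [ 6.4 -4.6  0.8] w 0.6 q [21. 39. 78. -7. 87. 76.]
```

The catch has reached its stop. Retreat along the slant, then check.

Call:
send_rows(targets="0 0.008 0 0 0 0 0; 0 0.012 0 0 0 0 0; 0 0.012 -0.03 0 0 0 0; 0 0.012 -0.07 0 0 0 0; 0 0.012 -0.11 0 6.2 0 0; 0 0.012 -0.14 0 12.4 0 40; 0 0.012 -0.14 0 18.6 0 40; 0 0.012 -0.14 0 24.8 0 40; 0 0.012 -0.14 0 24.8 0 40; 0 0.012 -0.14 0 24.8 0 40")

```text
time_s: 10.08
ee_pos: [618.7, 219.5, 215.1]
ee_rot: [-179.9, 0.2, 37.1]
force: [0.8, -0.2, 0.1]
gripper_width: 31.3
gripper_force: 0.0
```

```bash
python3 -c "
from h import *
st();f=eyes.grab_frame('scene');i=f['image'].astype(int);m=(i[...,2]>100)&(i[...,1]>80)&(i[...,0]<70);y,x=np.nonzero(m[200:225,310:350]);print(len(x),(x.mean()+310,y.mean()+200) if len(x) else 0)
for d in (0,16): print(proj(f,h2w([-122,-60-d,90])))
goto([-70,0,240]);goto([-70,0,148])"
```

```text
t 10.08 house tcp [-180.9  -50.3  215.1] [-179.9    0.2   37.1] F [ 0.8 -0.2  0.1] w 31.3 q [19. 26. 78.  0. 77. 71.]
40 (np.float64(326.125), np.float64(208.675))
[321.40611925 212.20766218]
[327.11026201 211.87682302]
shift [-0.1125  0.0502 -0.0251] turn [-0.05  0.12 -0.09] | toolz in house [-0.  0. -1.]
shift [-0.1123  0.0503  0.0669] turn [-0.05  0.12 -0.09] | toolz in house [-0.  0. -1.]
```

Catch confirmed slid, since the yellow blob is at (326,209). Regrip the fin.

Call:
send_rows(targets="-0.03 0.014 -0.02 0 0 0 40; -0.065 0.03 -0.025 0 0 0 40; -0.1 0.045 -0.025 0 0 0 40; -0.112 0.05 -0.01 0 0 0 40; -0.112 0.05 0.02 0 0 0 40; -0.112 0.05 0.05 0 0 0 40; -0.112 0.05 0.067 0 0 0 40; -0.112 0.05 0.067 0 0 0 40; -0.112 0.05 0.067 0 0 0 0; -0.112 0.05 0.067 0 0 0 0; -0.112 0.05 0.067 0 0 0 0; -0.112 0.05 0.067 0 0 0 0", grip_force=35)

```text
time_s: 11.13
ee_pos: [562.4, 113.3, 149.1]
ee_rot: [179.9, -0.1, 37.1]
force: [0.5, -0.0, 0.1]
gripper_width: 12.5
gripper_force: 0.9
```

```bash
python3 -c "
from h import *
st();s=env.state();P=w2h(s['ee_pos'])+[0,0,19]
v=np.array([P[0]-108,P[2]-45]);print('r',np.hypot(*v),'ang',np.arctan2(v[1],-v[0]),'th',np.arctan2(v[1],-v[0])-np.arctan2(91,193))
for k in range(1,25):
    a=k*0.06;c,sn=np.cos(a),np.sin(a);w=np.array([v[0]*c+v[1]*sn,-v[0]*sn+v[1]*c])-v
    print(k,'tool dx %.4f dz %.4f'%(-w[0]/1000,-w[1]/1000))
"
```

```text
t 11.13 house tcp [-71.8   0.3 149.1] [ 1.799e+02 -1.000e-01  3.710e+01] F [ 0.5 -0.   0.1] w 12.5 q [10. 21. 96.  0. 63. 63.]
r 217.90464480205875 ang 0.6003722821035731 th 0.15978138313916568
1 tool dx -0.0077 dz -0.0106
2 tool dx -0.0160 dz -0.0206
3 tool dx -0.0249 dz -0.0302
4 tool dx -0.0344 dz -0.0392
5 tool dx -0.0444 dz -0.0476
6 tool dx -0.0549 dz -0.0554
7 tool dx -0.0658 dz -0.0626
8 tool dx -0.0772 dz -0.0691
9 tool dx -0.0889 dz -0.0749
10 tool dx -0.1009 dz -0.0800
11 tool dx -0.1132 dz -0.0844
12 tool dx -0.1258 dz -0.0880
13 tool dx -0.1386 dz -0.0909
14 tool dx -0.1515 dz -0.0929
15 tool dx -0.1645 dz -0.0943
16 tool dx -0.1775 dz -0.0948
17 tool dx -0.1906 dz -0.0945
18 tool dx -0.2036 dz -0.0935
19 tool dx -0.2166 dz -0.0917
20 tool dx -0.2294 dz -0.0891
21 tool dx -0.2420 dz -0.0857
22 tool dx -0.2544 dz -0.0816
23 tool dx -0.2666 dz -0.0768
24 tool dx -0.2784 dz -0.0712
```

Call:
send_rows(targets="0 0 0 0 0 0 0; -0.0077 0 -0.0106 0 0 0 0; -0.016 0 -0.0206 0 0 0 0; -0.0249 0 -0.0302 0 0 0 0; -0.0344 0 -0.0392 0 0 0 0; -0.0444 0 -0.0476 0 0 0 0; -0.0549 0 -0.0554 0 0 0 0; -0.0658 0 -0.0626 0 0 0 0; -0.0658 0 -0.0626 0 0 0 0")

```text
time_s: 11.88
ee_pos: [508.4, 73.6, 212.5]
ee_rot: [-180.0, -0.3, 37.0]
force: [-0.8, 4.0, 3.6]
gripper_width: 11.6
gripper_force: 35.0
```

```bash
python3 -c "
from h import *
st();s=env.state();P=w2h(s['ee_pos'])+[0,0,19]
v=np.array([P[0]-108,P[2]-45]);print('r',np.hypot(*v),'th',np.arctan2(v[1],-v[0])-np.arctan2(91,193))
f=eyes.grab_frame('scene')['image'];cv2.imwrite('pics/m6.png',np.hstack([cv2.resize(f[100:270,220:390],(400,400)),cv2.resize(eyes.grab_frame('wrist')['image'][100:360,130:390],(400,400))]))
v0=v;R0=217.9
for k in range(1,20):
    a=k*0.06;c,sn=np.cos(a),np.sin(a);w=np.array([v[0]*c+v[1]*sn,-v[0]*sn+v[1]*c])-v
    print(k,'%.4f 0 %.4f'%(-w[0]/1000,-w[1]/1000))
"
```

```text
t 11.88 house tcp [ -4.8  -0.7 212.5] [-180.    -0.3   37. ] F [-0.8  4.   3.6] w 11.6 q [ 7. 13. 98.  0. 69. 60.]
r 217.96013634070871 th 0.586163952316995
1 -0.0114 0 -0.0064
2 -0.0231 0 -0.0122
3 -0.0352 0 -0.0172
4 -0.0476 0 -0.0215
5 -0.0602 0 -0.0250
6 -0.0729 0 -0.0278
7 -0.0858 0 -0.0298
8 -0.0989 0 -0.0310
9 -0.1119 0 -0.0315
10 -0.1250 0 -0.0311
11 -0.1380 0 -0.0300
12 -0.1510 0 -0.0281
13 -0.1638 0 -0.0254
14 -0.1764 0 -0.0220
15 -0.1888 0 -0.0178
16 -0.2009 0 -0.0129
17 -0.2127 0 -0.0072
18 -0.2241 0 -0.0009
19 -0.2352 0 0.0061
```

View pics/m6.png

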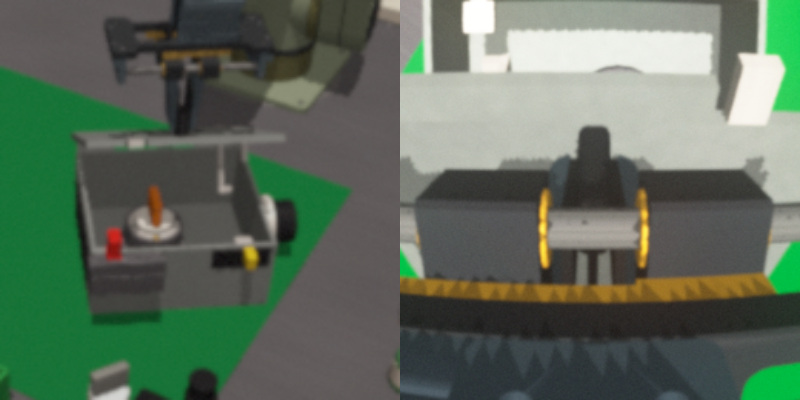

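The lid follows, now open about 0.6 rad with the lamp visible. Continue the arc.

Call:
send_rows(targets="-0.0114 0 -0.0064 0 0 0 0; -0.0231 0 -0.0122 0 0 0 0; -0.0352 0 -0.0172 0 0 0 0; -0.0476 0 -0.0215 0 0 0 0; -0.0602 0 -0.025 0 0 0 0; -0.0729 0 -0.0278 0 0 0 0; -0.0858 0 -0.0298 0 0 0 0; -0.0989 0 -0.031 0 0 0 0; -0.1119 0 -0.0315 0 0 0 0; -0.1119 0 -0.0315 0 0 0 0")

```text
time_s: 12.82
ee_pos: [418.7, 7.1, 243.7]
ee_rot: [-179.8, -0.2, 37.1]
force: [-5.2, 7.8, 11.9]
gripper_width: 12.1
gripper_force: 35.0
```

```bash
python3 -c "
from h import *
st();s=env.state();P=w2h(s['ee_pos'])+[0,0,19]
v=np.array([P[0]-108,P[2]-45]);print('r',np.hypot(*v),'th',np.arctan2(v[1],-v[0])-np.arctan2(91,193))
for k in range(1,10):
    a=k*0.06;c,sn=np.cos(a),np.sin(a);w=np.array([v[0]*c+v[1]*sn,-v[0]*sn+v[1]*c])-v
    print(k,'%.4f 0 %.4f'%(-w[0]/1000,-w[1]/1000))
"
```

```text
t 12.82 house tcp [106.8  -2.  243.7] [-179.8   -0.2   37.1] F [-5.2  7.8 11.9] w 12.1 q [ -1.   3. 105.   0.  72.  52.]
r 217.740970540864 th 1.1248080486918703
1 -0.0131 0 0.0003
2 -0.0261 0 0.0014
3 -0.0390 0 0.0033
4 -0.0518 0 0.0060
5 -0.0644 0 0.0094
6 -0.0768 0 0.0135
7 -0.0889 0 0.0184
8 -0.1007 0 0.0241
9 -0.1121 0 0.0304
```

Call:
send_rows(targets="-0.011 -0.001 -0.001 0 0 0 0; -0.0245 -0.0015 -0.001 0 0 0 0; -0.0385 -0.002 0.0005 0 0 0 0; -0.0515 -0.0025 0.003 0 0 0 0; -0.0515 -0.0025 0.003 0 0 0 0")

```text
time_s: 13.23
ee_pos: [376.2, -24.2, 239.2]
ee_rot: [179.9, -0.0, 37.1]
force: [-1.6, -0.9, 2.6]
gripper_width: 12.1
gripper_force: 35.0
```

```bash
python3 -c "
from h import *
st();s=env.state();P=w2h(s['ee_pos'])+[0,0,19]
v=np.array([P[0]-108,P[2]-45]);print('r',np.hypot(*v),'th',np.arctan2(v[1],-v[0])-np.arctan2(91,193))
for k in range(1,6):
    a=k*0.06;c,sn=np.cos(a),np.sin(a);w=np.array([v[0]*c+v[1]*sn,-v[0]*sn+v[1]*c])-v
    print(k,'%.4f 0 %.4f'%(-w[0]/1000,-w[1]/1000))
"
```

```text
t 13.23 house tcp [159.6  -2.7 239.2] [179.9  -0.   37.1] F [-1.6 -0.9  2.6] w 12.1 q [ -5.  -1. 110.  -0.  71.  48.]
r 219.32121215938187 th 1.367522503777512
1 -0.0127 0 0.0035
2 -0.0251 0 0.0077
3 -0.0373 0 0.0127
4 -0.0492 0 0.0184
5 -0.0607 0 0.0248
```

Forces are low again. Two and a half more arc steps to about 1.52 rad, then hold.

Call:
send_rows(targets="-0.0127 0 0.0035 0 0 0 0; -0.0251 0 0.0077 0 0 0 0; -0.032 0 0.0105 0 0 0 0; -0.032 0 0.0105 0 0 0 0; -0.032 0 0.0105 0 0 0 0; -0.032 0 0.0105 0 0 0 0")

```text
time_s: 13.73
ee_pos: [350.7, -43.1, 229.3]
ee_rot: [-180.0, 0.1, 37.2]
force: [-6.1, 0.2, 10.9]
gripper_width: 11.9
gripper_force: 35.0
```

```bash
python3 -c "
from h import *
st();s=env.state();P=w2h(s['ee_pos'])+[0,0,19]
v=np.array([P[0]-108,P[2]-45]);print('r',np.hypot(*v),'th',np.arctan2(v[1],-v[0])-np.arctan2(91,193))"
```

```text
t 13.73 house tcp [191.3  -3.1 229.3] [-1.80e+02  1.00e-01  3.72e+01] F [-6.1  0.2 10.9] w 11.9 q [ -9.  -3. 113.  -0.  70.  44.]
r 219.73233798560273 th 1.5191618738246553
```

Call:
send_rows(targets="0 0 0 0 0 0 35; 0 0 0 0 0 0 35; 0 0 0 0 0 0 35; -0.001 0 -0.025 0 0 0 35; -0.002 0 -0.055 0 0 0 35; -0.002 0 -0.085 0 0 0 35; -0.002 0 -0.095 0 0 0 35; -0.002 0 -0.095 0 0 0 35")

```text
time_s: 14.4
ee_pos: [351.3, -44.4, 325.3]
ee_rot: [179.8, -0.2, 37.2]
force: [0.1, -0.5, -0.3]
gripper_width: 31.9
gripper_force: 0.0
```

```bash
python3 -c "
from h import *
st();goto([0,20,325]);goto([0,20,110]);goto([0,20,72])
f=eyes.grab_frame('top')['image'];cv2.imwrite('pics/m7.png',np.vstack([cv2.resize(f[140:320,140:310],(510,540))]))"
```

```text
t 14.4 house tcp [191.7  -1.7 325.3] [179.8  -0.2  37.2] F [ 0.1 -0.5 -0.3] w 31.9 q [ -9.  -6. 102.  -0.  84.  44.]
shift [0.1917 0.0216 0.0009] turn [ 0.22 -0.17 -0.05] | toolz in house [-0.  0. -1.]
shift [0.1911 0.0207 0.2159] turn [ 0.22 -0.17 -0.05] | toolz in house [-0.  0. -1.]
shift [0.191  0.0206 0.2539] turn [ 0.22 -0.17 -0.05] | toolz in house [-0.  0. -1.]
```

Call:
send_rows(targets="0.03 0.005 0 0.2 -0.2 0 40; 0.07 0.01 0 0.2 -0.2 0 40; 0.11 0.015 0 0.2 -0.2 0 40; 0.15 0.02 0 0.2 -0.2 0 40; 0.185 0.021 0 0.2 -0.2 0 40; 0.191 0.021 0.02 0.2 -0.2 0 40; 0.191 0.021 0.06 0.2 -0.2 0 40; 0.191 0.021 0.1 0.2 -0.2 0 40; 0.191 0.021 0.12 0.2 -0.2 0 40; 0.191 0.021 0.12 0.2 -0.2 0 40; 0.191 0.021 0.12 0.2 -0.2 0 40")

```text
time_s: 15.37
ee_pos: [513.4, 54.4, 201.1]
ee_rot: [-179.6, 0.5, 37.1]
force: [0.4, 0.7, 1.2]
gripper_width: 36.5
gripper_force: 0.0
```

```bash
python3 -c "
from h import *
st();goto([0,20,72])
f=eyes.grab_frame('wrist');i=f['image'];print([proj(f,h2w(P),True).round(1) for P in ([0,20,99.5],[-22,20,99.5],[22,20,99.5])])
h=cv2.cvtColor(i,cv2.COLOR_BGR2HSV);m=(h[...,0]>5)&(h[...,0]<16)&(h[...,1]>150)&(h[...,2]>110);n,l,s,c=cv2.connectedComponentsWithStats(m.astype(np.uint8))
print([(s[k].tolist(),c[k].round(1)) for k in range(1,n) if s[k][4]>40])
s=eyes.grab_frame('scene')['image'];cv2.imwrite('pics/m8.png',np.hstack([cv2.resize(i[60:320,130:390],(400,400)),cv2.resize(s[100:270,220:390],(400,400))]))"
```

```text
t 15.37 house tcp [  2.8  17.6 201.1] [-179.6    0.5   37.1] F [0.4 0.7 1.2] w 36.5 q [ 5. 14. 98.  0. 69. 58.]
shift [0.0039 0.0032 0.1291] turn [-0.36  0.47 -0.05] | toolz in house [-0.  0. -1.]
[array([259. , 184.7]), array([259. , 161.5]), array([258.9, 207.1])]
[([346, 40, 8, 22, 74], array([350.6,  49.9])), ([23, 55, 36, 76, 878], array([43.2, 94.6]))]
```

View pics/m8.png

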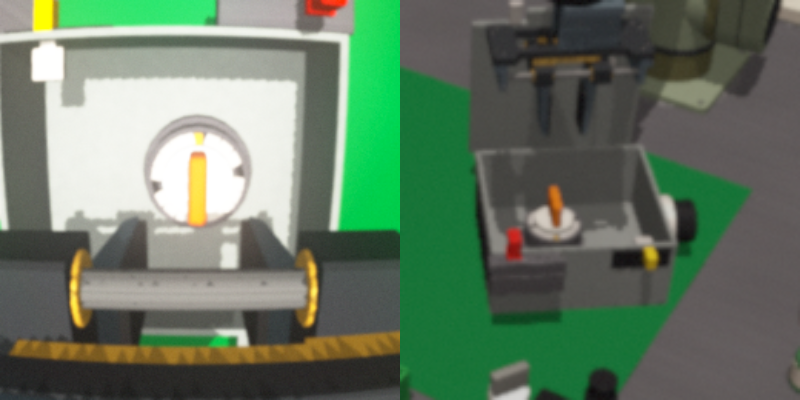

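The lid stands open. The lamp bar is centred where predicted, ending at about (259,159) and (259,206) px. Descend and grip.

Call:
send_rows(targets="0.005 0.003 0.035 -0.4 0.5 0 40; 0.005 0.003 0.07 -0.4 0.5 0 40; 0.005 0.003 0.1 -0.4 0.5 0 40; 0.005 0.003 0.12 -0.4 0.5 0 40; 0.005 0.003 0.128 -0.4 0.5 0 40; 0.005 0.003 0.128 -0.4 0.5 0 40; 0.005 0.003 0.128 -0.4 0.5 0 40")

```text
time_s: 16.05
ee_pos: [521.5, 55.3, 76.9]
ee_rot: [179.7, -0.5, 37.1]
force: [0.6, -0.9, 0.6]
gripper_width: 36.5
gripper_force: 0.0
```

Call:
send_rows(targets="0 0 0 0 0 0 0; 0 0 0 0 0 0 0; 0 0 0 0 0 0 0; 0 0 0 0 0 0 0; 0 0 0 0 0 0 0; 0 0 0 0 0 0 0", grip_force=40)

```text
time_s: 16.55
ee_pos: [519.6, 56.7, 76.1]
ee_rot: [180.0, -0.4, 37.0]
force: [-2.2, 5.5, 3.7]
gripper_width: 11.9
gripper_force: 40.0
```

```bash
python3 -c "
from h import *
st();goto([-1,20,64])"
```

```text
t 16.55 house tcp [-3.5 19.5 76.1] [180.   -0.4  37. ] F [-2.2  5.5  3.7] w 11.9 q [  5.  21. 108.   0.  51.  58.]
shift [-0.0026  0.0005  0.0121] turn [ 0.05 -0.39 -0.19] | toolz in house [-0.  0. -1.]
```

Call:
send_rows(targets="0 0 0 0 0 0 35; 0 0 0 0 0 0 35; 0 0 0 0 0 0 35; -0.002 0 0.004 0 -0.4 0 35; -0.002 0 0.004 0 -0.4 0 35; -0.002 0 0.004 0 -0.4 0 35; -0.002 0 0.004 0 -0.4 0 0; -0.002 0 0.004 0 -0.4 0 0; -0.002 0 0.004 0 -0.4 0 0; -0.002 0 0.004 0 -0.4 0 0; -0.002 0 0.004 0 -0.4 0 0")

```text
time_s: 17.47
ee_pos: [517.4, 55.2, 71.3]
ee_rot: [180.0, 0.1, 37.0]
force: [-2.8, 4.2, 1.8]
gripper_width: 11.9
gripper_force: 40.0
```

Call:
send_rows(targets="0 0 0.003 0 0 0 0; 0 0 0.006 0 0 0 0; 0 0 0.0085 0 0 0 0; 0 0 0.0095 0 0 0 0; 0 0 0.0095 0 0 0 0; 0 0 0.0095 0 0 0 0")

```text
time_s: 17.97
ee_pos: [517.5, 55.2, 62.8]
ee_rot: [180.0, 0.1, 37.0]
force: [-4.1, 4.9, 10.2]
gripper_width: 11.9
gripper_force: 40.0
```

```bash
python3 -c "
from h import *
st()"
```

```text
t 17.97 house tcp [-0.9 19.4 62.8] [1.8e+02 1.0e-01 3.7e+01] F [-4.1  4.9 10.2] w 11.9 q [  5.  22. 109.  -0.  49.  58.]
```

Pressed about 8.5 mm with about 10 N. Turn clockwise, which is + about tool z.

Call:
send_rows(targets="0 0 0 0 0 5 0; 0 0 0 0 0 10 0; 0 0 0 0 0 15 0; 0 0 0 0 0 20 0; 0 0 0 0 0 25 0; 0 0 0 0 0 30 0; 0 0 0 0 0 35 0; 0 0 0 0 0 40 0; 0 0 0 0 0 40 0")

```text
time_s: 18.72
ee_pos: [517.6, 54.7, 63.0]
ee_rot: [179.9, 0.0, -3.1]
force: [-4.1, 1.9, 10.3]
gripper_width: 11.7
gripper_force: 40.0
```

```bash
python3 -c "
from h import *
st();print(env.state()['torque'])"
```

```text
t 18.72 house tcp [-0.7 19.9 63. ] [179.9   0.   -3.1] F [-4.1  1.9 10.3] w 11.7 q [  5.  22. 109.  -0.  49.  98.]
[0.62941456 1.11400548 0.0433618 ]
```

Call:
send_rows(targets="0 0 0 0 0 5 0; 0 0 0 0 0 10 0; 0 0 0 0 0 15 0; 0 0 0 0 0 20 0; 0 0 0 0 0 25 0; 0 0 0 0 0 30 0; 0 0 0 0 0 35 0; 0 0 0 0 0 39 0; 0 0 0 0 0 42 0; 0 0 0 0 0 42.5 0; 0 0 0 0 0 42.5 0")

```text
time_s: 19.63
ee_pos: [517.3, 54.2, 62.9]
ee_rot: [179.8, -0.1, -45.3]
force: [-4.9, 1.3, 9.5]
gripper_width: 11.9
gripper_force: 40.0
```

```bash
python3 -c "
from h import *
st();print(env.state()['torque'])"
```

```text
t 19.63 house tcp [-0.2 20.1 62.9] [ 1.798e+02 -1.000e-01 -4.530e+01] F [-4.9  1.3  9.5] w 11.9 q [  5.  22. 109.  -0.  49. 140.]
[0.4988873  1.21454112 0.6133247 ]
```

The torque has risen, so it is at the stop. Release and rise.

Call:
send_rows(targets="0 0 0 0 0 0 40; 0 0 0 0 0 0 40; 0 0 0 0 0 0 40; 0 0 0 0 0 0 40; 0 0 -0.02 0 0 0 40; 0 0 -0.05 0 0 0 40; 0 0 -0.085 0 0 0 40; 0 0 -0.12 0 0 0 40; 0 0 -0.14 0 0 0 40; 0 0 -0.14 0 0 0 40; 0 0 -0.14 0 0 0 40")

```text
time_s: 20.55
ee_pos: [518.9, 54.4, 202.9]
ee_rot: [180.0, -0.3, -45.4]
force: [0.4, -0.5, -0.9]
gripper_width: 36.3
gripper_force: 0.0
```

```bash
python3 -c "
from h import *
st()
f=eyes.grab_frame('wrist');i=f['image'];s=eyes.grab_frame('scene')['image'];cv2.imwrite('pics/m9.png',np.hstack([cv2.resize(i[60:320,130:390],(400,400)),cv2.resize(s[100:270,220:390],(400,400))]))"
```

```text
t 20.55 house tcp [ -1.6  20.9 202.9] [180.   -0.3 -45.4] F [ 0.4 -0.5 -0.9] w 36.3 q [  5.  14.  98.  -0.  68. 140.]
```

View pics/m9.png

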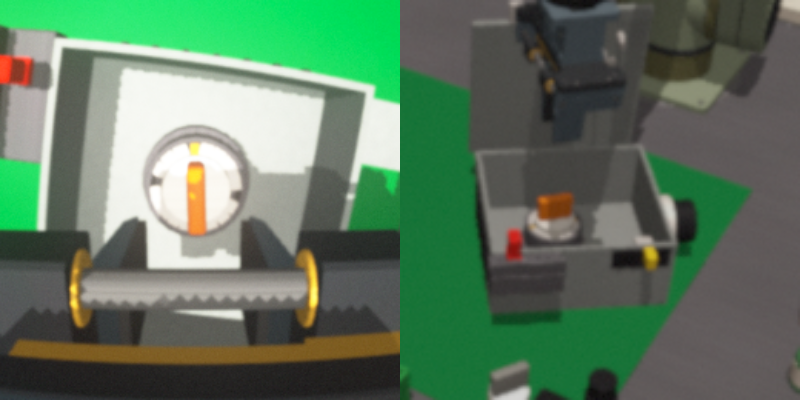

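The bar has turned about 80°, the lid is open, and the red latch and yellow catch are still aside. Check the lamp's height numerically in the scene view.

```bash
python3 -c "
from h import *
s=eyes.grab_frame('scene');i=s['image'];h=cv2.cvtColor(i,cv2.COLOR_BGR2HSV)
m=((h[...,0]>4)&(h[...,0]<18)&(h[...,1]>150)&(h[...,2]>70)).astype(np.uint8);m[:175]=0;m[200:]=0;m[:,:270]=0;m[:,305:]=0
y,x=np.nonzero(m);print('now',len(x),x.mean(),x.min(),x.max(),y.mean(),y.min(),y.max())
a=1.4
for z in (99.5,90.5):
    P=[proj(s,h2w([k*22*np.cos(a)+j*6*np.sin(a),20-k*22*np.sin(a)+j*6*np.cos(a),zz])) for k in (-1,1) for j in (-1,1) for zz in (z,z-34)]
    hull=cv2.convexHull(np.float32(P));q=np.zeros(i.shape[:2],np.uint8);cv2.fillConvexPoly(q,np.int32(np.round(hull)),1);y,x=np.nonzero(q);print(z,len(x),x.mean(),x.min(),x.max(),y.mean(),y.min(),y.max())
"
```

```text
now 138 285.4492753623188 278 293 186.92028985507247 182 192
99.5 206 285.1796116504854 277 293 187.85436893203882 181 195
90.5 199 285.1005025125628 277 293 190.23115577889448 183 197
```

```bash
python3 -c "
from h import *
f=eyes.grab_frame('wrist');a=1.4
for z in (99.5,90.5): print(z,[proj(f,h2w([k*22*np.cos(a),20-k*22*np.sin(a),z]),True).round(1) for k in (-1,1)],[proj(f,h2w([j*6*np.sin(a),20+j*6*np.cos(a),z]),True).round(1) for k in (0,) for j in (-1,1)])
h=cv2.cvtColor(f['image'],cv2.COLOR_BGR2HSV);
m=((h[...,1]>130)&(h[...,2]>90)&(h[...,0]<30)).astype(np.uint8)
for v in (170,180,190,200,208): r=np.nonzero(m[v,235:285])[0]+235; print(v,r.min() if len(r) else 0,r.max() if len(r) else 0)
c=np.nonzero(m[140:225,258])[0]+140;print(c.min(),c.max()); print([(v,h[v,258].tolist()) for v in range(150,216,3)])
"
```

```text
99.5 [array([253.7, 165.9]), array([255.6, 211.4])] [array([248.3, 189.3]), array([261.1, 188.8])]
90.5 [array([253.7, 164.4]), array([255.6, 208.6])] [array([248.4, 187.1]), array([260.8, 186.6])]
170 250 260
180 250 260
190 250 260
200 251 260
208 251 261
165 211
[(150, [18, 22, 195]), (153, [23, 21, 250]), (156, [20, 3, 255]), (159, [24, 5, 253]), (162, [30, 1, 254]), (165, [12, 142, 200]), (168, [19, 193, 255]), (171, [21, 193, 255]), (174, [21, 191, 254]), (177, [15, 182, 250]), (180, [15, 183, 250]), (183, [15, 184, 250]), (186, [15, 193, 249]), (189, [15, 189, 249]), (192, [15, 186, 250]), (195, [14, 192, 249]), (198, [15, 198, 248]), (201, [14, 202, 248]), (204, [15, 203, 248]), (207, [14, 201, 248]), (210, [13, 193, 237]), (213, [16, 35, 161])]
```

The bar spans 165–211 px, which matches the raised height. Hand in.

```bash
python3 -c "
from workcell import env
print(env.job_done())"
```

```text
the job is handed in; nothing more can be done
None
```

I handed the job in at about 21 s; no verdict was shown. The camera checks show the red latch and yellow catch slid aside, the lid upright, and the lamp turned to its stop and sprung back up, with the robot clear of everything.

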